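Open the counter bin by its pedal and let the lid down softly

ROBOT

A 7-joint arm with a two-finger parallel gripper is mounted at the origin on the work surface. World frame = base frame: x ahead of the robot, y to its left, z up, the work surface at z = 0. Lengths are in m, angles in rad, forces in N, time in s.
With the tool pointing down it reaches from about 0.4 to 0.85 m from the base axis. Payload 4.5 kg.
Tool frame: the origin (TCP) lies at the very end of the fingers, on their centre line; the grasp point (between the pads) lies 19 mm behind it (r.grip_point_offset is the distance from the TCP to the grasp point, in m); z points along the fingers, y is the line along which they close (so a half turn about z gives the same grasp; the last joint's range is limited). The gripper opens to 88 mm and grips with 3 to 60 N. Pads are 18 mm wide; open, the fingers measure 123 mm over their backs; the gripper's body (75 mm by 187 mm) begins 45 mm behind the grasp point.
Start: joints at [-1.309, 0.689, -0.195, 1.565, 0.157, 0.902, -0.215], TCP at [0.141, 0.609, 0.239] pointing down, gripper open.
Joint ranges: [-3.01, 3.01], [-0.46, 2.08], [-1.47, 1.51], [0.13, 2.56], [-1, 4.14], [0.04, 2.09], [-2.66, 2.66]. Speed limits (rad/s): [2.57, 2.57, 3.14, 3.14, 3.14, 3.14, 3.14].

INTERFACE

Orientations are given as a unit quaternion [x, y, z, w].
In Python, from plant import r gives the robot as it stands.
- The arm moves only by the tool carry_out, never from a script. Its argument "rows" is a list of rows, each a list of 3 entries, a list of its own where there are three numbers: the shift along the tool's x, y, z in cm, then the turn, a rotation vector about the tool's x, y, z in degrees, then the closure, from 0 (fully open) to 1 (shut). A call has 1 to 12 rows; each row is the pose to reach, as a shift and turn from the pose commanded when the call began, along the tool's axes at that moment; what a row does not reach only later rows make up. A row lasts 1/10 s, in which the tool goes at most 50 mm and 8.59 degrees, less where a joint would pass 70% of its speed; a pose out of reach is approached as far as the arm can. A call with a gripper value outside its range is refused whole. The fingers move at their own pace and stop on an object; "newtons" is the grip in N (left out, the last holds). Time passes only in rows, so rows that repeat a pose let the fingers close. It gives the time, the measured TCP pose, the force, the opening and the grip force at its end, in the units of the state.
- r.get_state(): the state, without advancing time (a new reading comes with each control period).
- r.snapshot(name): name is "scene" or "side" or "wrist"; returns a dict with "image" (480x640x3 uint8, red, green, blue), "fx", "fy", "cx", "cy" (pixels), "pose" (4x4, takes a point from camera to world coordinates). Camera axes: x right, y up, looking along -z (the intrinsics and any distortion apply to the point x, -y, -z); pixel columns grow to the right and rows downward; lengths in m; the calibration is good to about 2 mm. A picture is of the moment at which its call begins. There is no depth.
- r.finish_job(): hands the job in; it is judged then, once.
The state is a dict: "clock": time; "q": joint angles; "qd": joint speeds; "joint_torque": joint torques, N m; "tool_pos": TCP position; "eef_rot": TCP orientation; "contact_force": force on the tool from outside, world axes, zero at the start; "moment": the same for the moment, N m; "opening": opening from 0.0 (shut) to 1.0 (fully open); "finger_force": force on a finger pad.
Only numpy, scipy, OpenCV 4.12 (cv2) and the standard library are available. Lean on these libraries where they do the work, as an engineer would, in place of code of your own. Each camera call takes 0.05 s, during which the arm holds its last target. There are 200 camera calls.

TASK

Press the pedal of the little steel counter bin right down with the fingertips and keep the lid wide open for at least three seconds, while a colleague drops in some scraps. Then let the pedal come up slowly, with the fingers still on it, so that the lid settles shut without slamming, and take the hand away. Work the bin by its pedal alone, do not touch the lid, and leave the bin and the goods beside it standing where they are: nothing is to be picked up or shoved.

Things in the scene. Friction and masses are not known exactly. Their poses are not given: they have to be found in the camera images.
- bin: Round steel countertop pedal bin, loose, about 1.4 kg. Diameter 132 mm (137 mm at the black foot ring), 176 mm tall to the rim, 200 mm with the lid shut. Origin: centre of its underside, on the counter (z = 0); +z is up. The pedal sticks out at its -x side; the lid's hinge is at its +x side, where the hinge box and wire handle reach 88 mm from the axis.
- pedal: The bin's pedal lever: a flat steel bar 16 mm wide out of a slot low in the bin's -x side, ending in a black ribbed pad 48 mm wide (bin y), 32 mm long (bin x), 7 mm thick; the pad spans 27 to 59 mm out from the bin's wall. Origin: on the lever's pivot (axis along bin y) inside the foot, at bin x = -20 mm, 22 mm above the counter. The lid's weight drives the pedal back up.
- pedal_top (a point): Centre of the pad's top face, to be pressed. At rest 40 mm above the counter at bin x = -108 mm; pressed right down, against a stop, about 15 mm above the counter and 2 mm farther out. The pad leans 8 degrees up outwards at rest, 8 degrees down outwards at the bottom. It takes 4 to 8 N to start, 1 to 2 N to hold down.
- lid_hinge (a joint): Angle of the lid: 0 shut on the rim, 1.2 rad with the pedal right down. A rod links it to the pedal: each millimetre of pad travel turns the lid by about 0.048 rad. Let go from fully open, the lid falls and slams.
- lid: The bin's domed steel lid, 136 mm in diameter and 22 mm high, about 0.16 kg. It is hinged at the bin's +x side and its free edge, over the pedal side, swings up and back, to about 325 mm above the counter at full opening. Origin: on the hinge axis, 78 mm from the bin's axis and 181 mm above the counter. Not to be touched.
- caddy: Closed steel tea caddy, a plain cylinder 87 mm in diameter and 142 mm tall, loose; looks like the bin but has no pedal. Origin: centre of its underside. A bystander.
- jar: Brown spice jar with a screw cap, 57 mm in diameter and 108 mm tall, loose. Origin: centre of its underside. A bystander.
- carton: Upright tea carton, 55 x 85 x 125 mm, loose. Origin: centre of its underside. A bystander.

How it is judged:
On the way:
1. the pedal is held down by the fingers and the lid stands wide open for three seconds (value of joint lid_hinge above 1 rad and contact force between the fingers and pedal above 0.2 N), for 2.8 s.
At the end, for the whole second after the job is handed in: The lid is shut (within 0.03 rad) and at rest, the bin stands upright within 30 mm of where it stood, and the caddy, jar and carton stand upright within 20 mm of where they stood (value of joint lid_hinge below 0.03 rad and linear speed of bin below 0.02 m/s and distance of bin from where it was at the start of the episode below 0.03 m and angle between bin's own z axis and vertical below 0.05 rad and distance of each of caddy, jar, carton from where it was at the start of the episode below 0.02 m and angle between each of caddy, jar, carton's own z axis and vertical below 0.1 rad); the robot touches nothing.
It fails at once if the lid slams: within its last 0.4 rad it closes faster than 2.5 rad/s (its free edge at about 0.35 m/s) (value of joint lid_hinge below 0.4 rad and velocity of joint lid_hinge below -2.5 rad/s).
It fails at once if the lid is touched by the robot (contact force between any of the fingers, the arm and lid above 0.5 N).
It fails at once if the bin is lifted, tipped (0.15 rad) or shoved (40 mm) (height (world z) of bin above 0.012 m or angle between bin's own z axis and vertical above 0.15 rad or distance of bin from where it was at the start of the episode above 0.04 m).
It fails at once if a bystander is lifted, knocked over or shoved (30 mm) (distance of any of caddy, jar, carton from where it was at the start of the episode above 0.03 m or angle between any of caddy, jar, carton's own z axis and vertical above 0.3 rad).
It also fails if it takes over 48 s, if anything falls off the work surface, if the arm or the gripper's body presses on something with over 40 N, if the wrist force passes 120 N, or if a joint passes its speed limit or range.

## Working session

There is one attempt and no reset: what is moved stays moved. The work goes in short steps, Python scripts to look and compute and a tool call to move; the robot and the scene stay as the last step left them, time stands still between calls to the robot, and variables do not carry over. Pictures are saved under pics/ and viewed, at most 10 in all, crops included, and the job is handed in when it is done.

Besides the shell and the picture viewer there is one more tool, called after "Emit:" in YAML: its name, and indented under it one key for each argument. carry_out: Moves the arm, as the interface text tells. Its arguments: {"type":"object","properties":{"rows":{"type":"array"},"newtons":{"type":"number"}},"required":["rows"]}

```bash
mkdir -p pics && ls && python3 - <<'E'
from plant import r
import cv2, numpy as np
s=r.get_state(); print(s)
for n in("scene","side"):
    d=r.snapshot(n); cv2.imwrite(f"pics/{n}0.png",d["image"][:,:,::-1]); print(n,d["fx"],d["fy"],d["cx"],d["cy"],np.round(d["pose"],4).tolist(),[k for k in d])
E
```

```text
pics
{'clock': 0.0, 'q': array([-1.30918869,  0.69002159, -0.19453718,  1.56635294,  0.15725318,
        0.90246298, -0.21510667]), 'qd': array([ 0.00039671,  0.00118473, -0.0011083 , -0.00051663,  0.00126727,
        0.00141279,  0.0008173 ]), 'joint_torque': array([ 4.01531797e-04, -5.27563155e+01, -1.26684040e+00, -1.53429079e+01,
       -5.26286324e-02,  6.25005734e-03,  1.54062504e-04]), 'tool_pos': array([0.14103061, 0.60822855, 0.23788475]), 'eef_rot': array([ 1.13624004e-01,  9.93523388e-01, -9.26396170e-04, -6.79948777e-05]), 'contact_force': array([0.27088139, 0.40881362, 0.71981792]), 'moment': array([ 0.00077025, -0.01273109,  0.02294799]), 'finger_force': 0.0, 'opening': 1.0011930038700187}
scene 447.1564193321138 447.1564193321138 323.8759189156685 243.4884933584015 [[0.9293, -0.2925, 0.2253, 0.7827], [0.369, 0.7575, -0.5385, -0.4512], [-0.0132, 0.5836, 0.8119, 0.8686], [0.0, 0.0, 0.0, 1.0]] ['image', 'fx', 'fy', 'cx', 'cy', 'pose']
side 574.7343428184193 574.7343428184193 320.46694163822747 237.9711141574304 [[0.7171, 0.5392, -0.4416, 0.1459], [-0.6969, 0.5491, -0.4612, -0.4303], [-0.0061, 0.6385, 0.7696, 0.9389], [0.0, 0.0, 0.0, 1.0]] ['image', 'fx', 'fy', 'cx', 'cy', 'pose']
```

View pics/scene0.png

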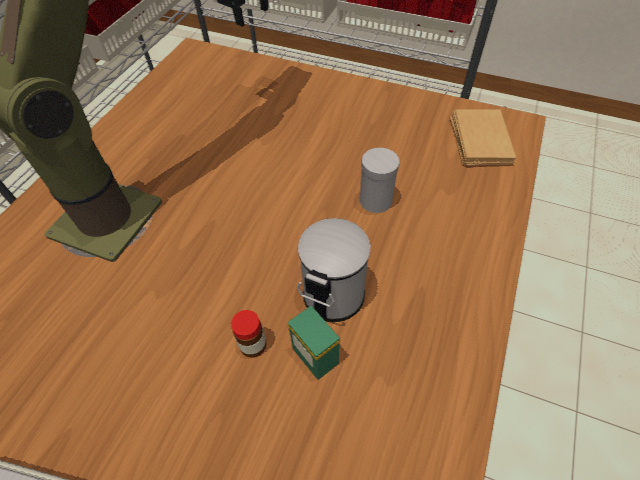

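View pics/side0.png

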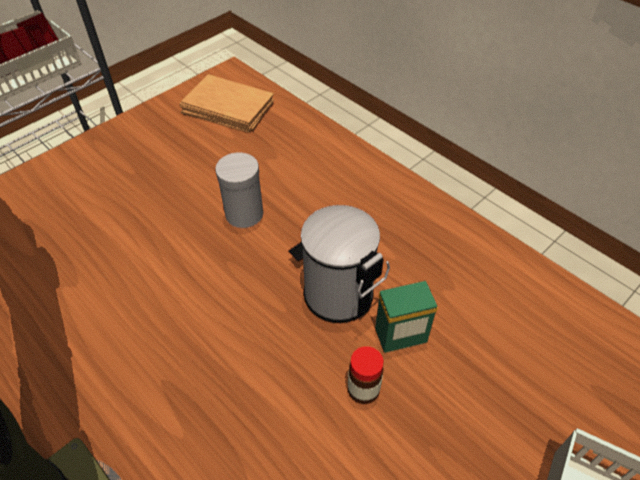

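The scene view shows the lid at about (334,248) and the hinge box at (318,287), facing the camera. The side view shows the lid at (340,235), the hinge box at (371,268), and a corner of the black pedal pad at (297,253), on the far side of the bin from the jar and carton. Next I'll cast rays for a rough layout.

```bash
cat > h.py <<'E'
import numpy as np, cv2
from plant import r
def ray(d,uv):
    P=np.array(d["pose"]); v=np.array([(uv[0]-d["cx"])/d["fx"],-(uv[1]-d["cy"])/d["fy"],-1.])
    v=P[:3,:3]@v; return P[:3,3],v/np.linalg.norm(v)
def onz(d,uv,z):
    o,v=ray(d,uv); return o+v*(z-o[2])/v[2]
def tri(rs):
    A=sum(np.eye(3)-np.outer(v,v) for o,v in rs); b=sum((np.eye(3)-np.outer(v,v))@o for o,v in rs)
    p=np.linalg.solve(A,b); return p,[round(1e3*np.linalg.norm(np.cross(p-o,v)),1) for o,v in rs]
def proj(d,p):
    P=np.array(d["pose"]); c=P[:3,:3].T@(np.array(p)-P[:3,3]); return np.array([d["cx"]-d["fx"]*c[0]/c[2],d["cy"]+d["fy"]*c[1]/c[2]])
E
python3 - <<'E'
from h import *
np.set_printoptions(precision=3,suppress=True)
a=r.snapshot("scene");b=r.snapshot("side");w=r.snapshot("wrist")
cv2.imwrite("pics/w0.png",w["image"][:,:,::-1])
print(w["fx"],w["cx"],w["cy"],np.array(w["pose"]))
print("lid c",onz(a,(334,249),.185),onz(b,(340,236),.185))
print("hinge",tri([ray(a,(318,287)),ray(b,(371,268))]))
print("pedal",onz(b,(297,253),.038))
print("caddy top",onz(a,(380,162),.142),onz(b,(238,167),.142))
print("jar top",onz(a,(246,322),.108),onz(b,(367,364),.108))
print("carton top",onz(a,(314,330),.125),onz(b,(407,300),.125))
E
```

```text
359.1869729166537 324.19024641084286 238.62640348755025 [[ 0.227 -0.924 -0.307  0.06 ]
 [ 0.974  0.215  0.073  0.627]
 [-0.001 -0.316  0.949  0.384]
 [ 0.     0.     0.     1.   ]]
lid c [ 0.615 -0.003  0.185] [0.605 0.001 0.185]
hinge (array([ 0.611, -0.07 ,  0.154]), [np.float64(2.3), np.float64(2.3)])
pedal [0.602 0.114 0.038]
caddy top [0.616 0.291 0.142] [0.614 0.296 0.142]
jar top [ 0.503 -0.167  0.108] [ 0.494 -0.171  0.108]
carton top [ 0.63  -0.143  0.125] [ 0.622 -0.142  0.125]
```

View pics/w0.png

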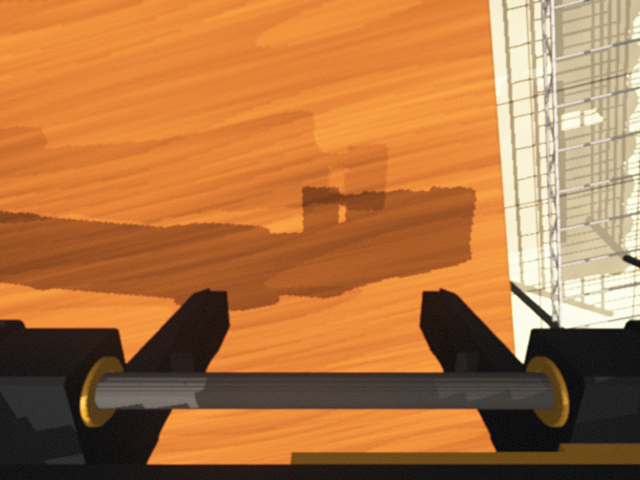

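The wrist view shows only bare counter and the fingers, so it isn't usable yet. The bin's axis is near (0.61, 0.00) and the pedal points to about +y. The caddy's near edge is at y ≈ 0.25. I'll bring the wrist camera over the pedal with tool x towards +y, so the narrow side of the gripper faces the bin.

```bash
cat >> h.py <<'E'
from scipy.spatial.transform import Rotation as R
def go(p,Rt):
    s=r.get_state(); Rc=R.from_quat(s["eef_rot"])
    print("shift cm",np.round(100*Rc.inv().apply(np.array(p)-s["tool_pos"]),2),"turn deg",np.round(np.degrees((Rc.inv()*Rt).as_rotvec()),2))
def down(tilt=0,yaw=0):
    "tool x towards +y, y towards +x; tilt leans the hand back towards +y; yaw about world z, deg"
    return R.from_euler("z",yaw,degrees=True)*R.from_euler("x",-tilt,degrees=True)*R.from_matrix([[0,1,0],[1,0,0],[0,0,-1]])
E
python3 -c "
from h import *
go([.61,.15,.30],down())"
```

```text
shift cm [-56.03 -34.1   -6.13] turn deg [-3.000e-02  3.000e-02  7.695e+01]
```

Emit:
carry_out:
  rows:
    - [[0,0,-5],[0,0,0],1]
    - [[-56,-34,-6],[0,0,77],1]
    - [[-56,-34,-6],[0,0,77],1]
    - [[-56,-34,-6],[0,0,77],1]
    - [[-56,-34,-6],[0,0,77],1]
    - [[-56,-34,-6],[0,0,77],1]
    - [[-56,-34,-6],[0,0,77],1]
    - [[-56,-34,-6],[0,0,77],1]
    - [[-56,-34,-6],[0,0,77],1]
    - [[-56,-34,-6],[0,0,77],1]
    - [[-56,-34,-6],[0,0,77],1]
    - [[-56,-34,-6],[0,0,77],1]
  newtons: 20

```text
clock: 1.45
tool_pos: [0.5357, 0.2233, 0.2972]
eef_rot: [0.707, 0.707, 0.0, -0.0]
contact_force: [0.6, 0.1, 0.6]
opening: 0.006
finger_force: 0.0
```

```bash
python3 -c "
from h import *
s=r.get_state();print(s['clock'],s['tool_pos'],s['q'],s['opening'],s['contact_force'])
go([.61,.15,.30],down())"
```

```text
1.45 [0.53568667 0.22332267 0.29719121] [-0.57047934  0.56435629  0.16263648  1.64113944 -0.1072858   0.94471281
 -0.37018933] 0.006154114356875986 [0.57618641 0.1173105  0.57984121]
shift cm [-7.33  7.43 -0.28] turn deg [ 0.   -0.01 -0.03]
```

Emit:
carry_out:
  rows:
    - [[-7.3,7.4,-0.3],[0,0,0],1]
    - [[-7.3,7.4,-0.3],[0,0,0],1]
    - [[-7.3,7.4,-0.3],[0,0,0],1]
    - [[-7.3,7.4,-0.3],[0,0,0],1]
    - [[-7.3,7.4,-0.3],[0,0,0],1]

```text
clock: 1.95
tool_pos: [0.6075, 0.1533, 0.2998]
eef_rot: [0.707, 0.707, -0.0, -0.001]
contact_force: [-0.2, 0.7, -0.7]
opening: 0.004
finger_force: 0.0
```

```bash
python3 -c "
from h import *
w=r.snapshot('wrist');cv2.imwrite('pics/w1.png',w['image'][:,:,::-1])
print(np.round(w['pose'],3),r.get_state()['tool_pos'])
print(proj(w,[.61,.108,.04]))"
```

```text
[[ 1.    -0.001  0.002  0.607]
 [-0.     0.949  0.315  0.235]
 [-0.002 -0.315  0.949  0.446]
 [ 0.     0.     0.     1.   ]] [0.60730012 0.15377943 0.29989165]
[327.27273293 232.36936808]
```

View pics/w1.png

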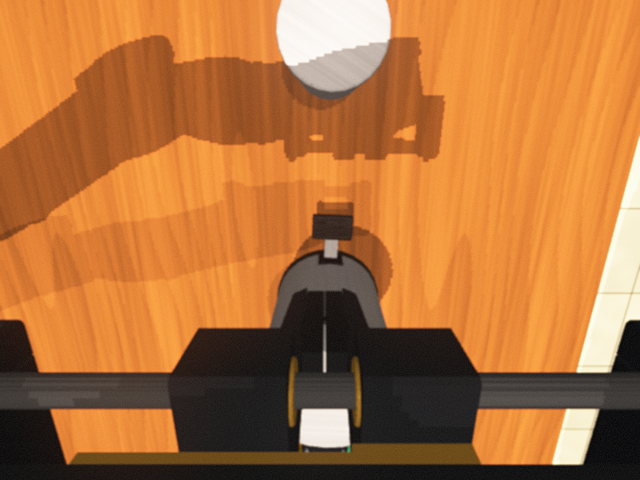

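The wrist view shows the black pad at columns 312–354 and rows 213–240, with its bar at (331,250) leading to the bin wall. The caddy is at (333,40). I'll mask the pad here and again from a second, lower place, then triangulate.

```bash
cat >> h.py <<'E'
def pad(w,win):
    "corners of the dark pad within window (u0,v0,u1,v1): TL,TR,BR,BL; pad bottom taken where width is full"
    u0,v0,u1,v1=win; g=w["image"][v0:v1,u0:u1].max(2)
    m=(g<70).astype(np.uint8); m=cv2.morphologyEx(m,cv2.MORPH_OPEN,np.ones((7,15),np.uint8))
    n,l,st,c=cv2.connectedComponentsWithStats(m); k=1+st[1:,4].argmax()
    q=cv2.boxPoints(cv2.minAreaRect(cv2.findNonZero((l==k).astype(np.uint8))))+[u0+.0,v0+.0]
    q=q[np.argsort(q[:,1])]; t=q[:2][np.argsort(q[:2,0])]; b=q[2:][np.argsort(q[2:,0])[::-1]]
    return np.vstack([t,b])
E
python3 -c "
from h import *
import pickle
w=r.snapshot('wrist'); q=pad(w,(295,195,370,262)); print(q)
for p in q: print(onz(w,p,.04).round(4))
im=w['image'][200:245:4,333].max(1);print(im, w['image'][227,305:360:3].max(1))
pickle.dump((w,q),open('v1.pkl','wb'))
go([.61,.17,.22],down())"
```

```text
[[314. 216.]
 [351. 216.]
 [351. 239.]
 [314. 239.]]
[0.5943 0.1285 0.04  ]
[0.6375 0.1286 0.04  ]
[0.6382 0.1003 0.04  ]
[0.5941 0.1002 0.04  ]
[248 179 180 150  58  60  58  52  51  54 133 183] [212 229 216  54  56  51  52  57  51  48  49  56  55  52  49  61 104 135
 182]
shift cm [1.6  0.28 8.  ] turn deg [-0.06 -0.07  0.13]
```

Emit:
carry_out:
  rows:
    - [[1.6,0.6,8],[0,0,0],1]
    - [[1.6,0.6,8],[0,0,0],1]
    - [[1.6,0.6,8],[0,0,0],1]
    - [[1.6,0.6,8],[0,0,0],1]

```text
clock: 2.45
tool_pos: [0.6142, 0.1686, 0.2207]
eef_rot: [0.707, 0.707, -0.0, -0.0]
contact_force: [0.2, 0.3, 0.9]
opening: 0.005
finger_force: 0.0
```

```bash
sed -i 's/g<70/g<85/' h.py && python3 -c "
from h import *
import pickle
w1,_=pickle.load(open('v1.pkl','rb')); q1=pad(w1,(295,195,370,262))+[.5,.5]
w=r.snapshot('wrist'); c=proj(w,[.616,.114,.04]).astype(int); print(c,r.get_state()['tool_pos'])
cv2.imwrite('pics/w2.png',w['image'][:,:,::-1])
q=pad(w,(c[0]-50,c[1]-38,c[0]+50,c[1]+50))+[.5,.5]; print(q1,q)
P=[]
for a,b in zip(q1,q):
    p,e=tri([ray(w1,a),ray(w,b)]); P.append(p); print(p.round(4),e)
P=np.array(P); print('centre',P.mean(0),'w',np.linalg.norm(P[0]-P[1]),np.linalg.norm(P[2]-P[3]),'l',np.linalg.norm(P[1]-P[2]))
print('centre ray tri',tri([ray(w1,q1.mean(0)),ray(w,q.mean(0))]))
"
```

```text
[326 265] [0.61517763 0.16812444 0.22179997]
[[314.23480225 214.5386734 ]
 [352.91712189 216.57458496]
 [351.65193176 240.61325836]
 [312.96961212 238.5773468 ]] [[286.5 290.5]
 [362.5 290.5]
 [362.5 314.5]
 [286.5 314.5]]
[0.5987 0.1787 0.2249] [np.float64(1.6), np.float64(1.6)]
[0.6283 0.1754 0.2178] [np.float64(2.9), np.float64(2.9)]
[0.6298 0.1537 0.2023] [np.float64(3.7), np.float64(3.7)]
[0.5969 0.1577 0.2094] [np.float64(2.0), np.float64(2.0)]
centre [0.61343003 0.16636902 0.21359035] w 0.030604176718202623 0.033986766944900694 l 0.026694766240287184
centre ray tri (array([0.61318735, 0.16455646, 0.20833712]), [np.float64(0.6), np.float64(0.6)])
```

View pics/w2.png

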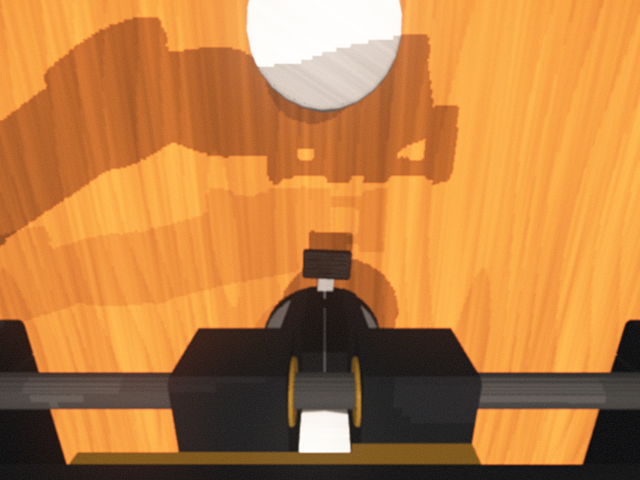

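In the second wrist view the pad is at columns 303–351 and rows 250–280, and its bar at (326,285). My window caught the fingers and the dark part of the bin. I'll narrow it and triangulate again.

```bash
python3 - <<'E'
from h import *
import pickle
w1,_=pickle.load(open('v1.pkl','rb')); q1=pad(w1,(295,195,370,246))+[.5,.5]
w=r.snapshot('wrist'); q=pad(w,(285,236,370,286))+[.5,.5]; print(q1,q)
pickle.dump((w,q),open('v2.pkl','wb'))
P=np.array([tri([ray(w1,a),ray(w,b)])[0] for a,b in zip(q1,q)]); print(P.round(4))
print('w',np.linalg.norm(P[0]-P[1]),np.linalg.norm(P[2]-P[3]),'l',np.linalg.norm(P[1]-P[2]))
print('centre',tri([ray(w1,q1.mean(0)),ray(w,q.mean(0))]))
for d,k in((w1,q1),(w,q)): print('at z=.04',onz(d,k.mean(0),.04).round(4), [ (onz(d,k[1],.04)-onz(d,k[0],.04)).round(4)])
E
```

```text
[[314.23480225 214.5386734 ]
 [352.91712189 216.57458496]
 [351.65193176 240.61325836]
 [312.96961212 238.5773468 ]] [[303.18679428 248.70377541]
 [349.27358627 250.70755005]
 [348.06981277 278.39434052]
 [301.98302078 276.39056396]]
[[0.5945 0.1297 0.0377]
 [0.6399 0.1267 0.0354]
 [0.6392 0.0965 0.0348]
 [0.5926 0.0997 0.0369]]
w 0.045564936653383264 0.04674607498937372 l 0.030149110401076134
centre (array([0.616469  , 0.11328608, 0.0360292 ]), [np.float64(0.2), np.float64(0.2)])
at z=.04 [0.6165 0.1144 0.04  ] [array([ 0.0451, -0.0024,  0.    ])]
at z=.04 [0.6163 0.115  0.04  ] [array([ 0.0448, -0.0021,  0.    ])]
```

The pad measures 46 × 30 mm (48 × 32 given). Its centre is at (0.6165, 0.114, 0.036–0.040), turned by −3°. That puts the bin axis at (0.611, 0.006), which agrees with the lid. I'll move to 3 cm above the pad, leaning 5° away from the bin.

```bash
python3 -c "
from h import *
go([.617,.117,.12],down(5,-3)); go([.617,.117,.065],down(5,-3))"
```

```text
shift cm [-5.09  0.1  10.23] turn deg [ 0.33 -5.05  2.95]
shift cm [-5.1   0.08 15.73] turn deg [ 0.33 -5.05  2.95]
```

Emit:
carry_out:
  rows:
    - [[-3,0.1,4],[0,-5,3],1]
    - [[-5.1,0.1,7],[0,-5,3],1]
    - [[-5.1,0.1,10],[0,-5,3],1]
    - [[-5.1,0.1,13],[0,-5,3],1]
    - [[-5.1,0.1,15.7],[0,-5,3],1]
    - [[-5.1,0.1,15.7],[0,-5,3],1]
    - [[-5.1,0.1,15.7],[0,-5,3],1]
    - [[-5.1,0.1,15.7],[0,-5,3],1]

```text
clock: 3.35
tool_pos: [0.6174, 0.1168, 0.0656]
eef_rot: [0.725, 0.687, -0.029, 0.032]
contact_force: [-0.5, -0.1, 1.1]
opening: 0.01
finger_force: 0.0
```

```bash
python3 -c "
from h import *
d=r.snapshot('side');c=r.snapshot('scene')
cv2.imwrite('pics/s3.png',np.hstack([d['image'][40:400,130:480],c['image'][40:400,180:530]])[:,:,::-1])
s=r.get_state();print(s['clock'],s['tool_pos'],s['contact_force'],s['q'])
go([.617,.117,.042],down(5,-3));go([.617,.117,.012],down(5,-3))"
```

```text
3.45 [0.61695871 0.1168564  0.0651869 ] [-0.39426033  0.76123548 -0.56904442] [-0.39556545  0.94014979  0.1702937   1.66750746 -0.10125204  0.56717595
 -0.26028535]
shift cm [ 0.21 -0.01  2.31] turn deg [ 0.32 -0.06 -0.08]
shift cm [ 0.47 -0.03  5.3 ] turn deg [ 0.32 -0.06 -0.08]
```

View pics/s3.png

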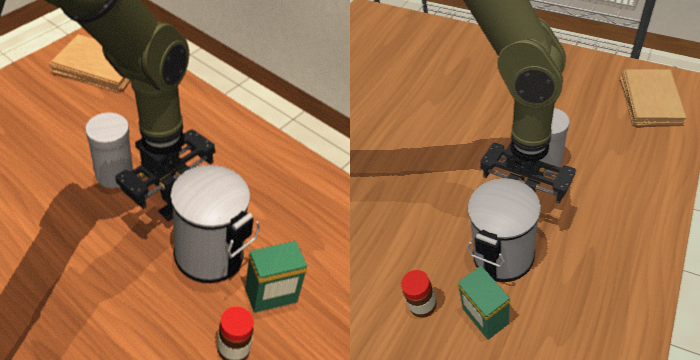

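The side crop (left) shows the hand over the pedal, clear of the caddy at (110,150) and of the lid at (210,190). The scene crop (right) agrees. I'll press down straight and slowly.

Emit:
carry_out:
  rows:
    - [[0.1,0,1],[0,0,0],1]
    - [[0.2,0,1.8],[0,0,0],1]
    - [[0.2,0,2.1],[0,0,0],1]
    - [[0.2,0,2.3],[0,0,0],1]
    - [[0.2,0,2.5],[0,0,0],1]
    - [[0.2,0,2.7],[0,0,0],1]
    - [[0.3,0,2.9],[0,0,0],1]
    - [[0.3,0,3.1],[0,0,0],1]
    - [[0.3,0,3.3],[0,0,0],1]
    - [[0.3,0,3.5],[0,0,0],1]

```text
clock: 4.45
tool_pos: [0.6156, 0.1187, 0.0281]
eef_rot: [0.725, 0.688, -0.03, 0.03]
contact_force: [-1.3, 4.2, 4.6]
opening: 0.004
finger_force: 2.4
```

Emit:
carry_out:
  rows:
    - [[0.05,0,0.2],[0,0,0],1]
    - [[0.1,0,0.4],[0,0,0],1]
    - [[0.15,0,0.6],[0,0,0],1]
    - [[0.2,0,0.8],[0,0,0],1]
    - [[0.25,0,1.0],[0,0,0],1]
    - [[0.25,0,1.2],[0,0,0],1]

```text
clock: 5.05
tool_pos: [0.6158, 0.1177, 0.0155]
eef_rot: [0.725, 0.687, -0.031, 0.031]
contact_force: [0.8, 2.2, 3.1]
opening: 0.005
finger_force: 1.4
```

```bash
python3 -c "
from h import *
d=r.snapshot('side');c=r.snapshot('scene')
cv2.imwrite('pics/s4.png',np.hstack([d['image'][40:400,130:480],c['image'][40:400,180:530]])[:,:,::-1])
s=r.get_state();print(s['clock'],s['tool_pos'],s['contact_force'])"
```

```text
5.15 [0.61574848 0.11761297 0.01553769] [-0.16346677  1.6508563   0.9228843 ]
```

View pics/s4.png

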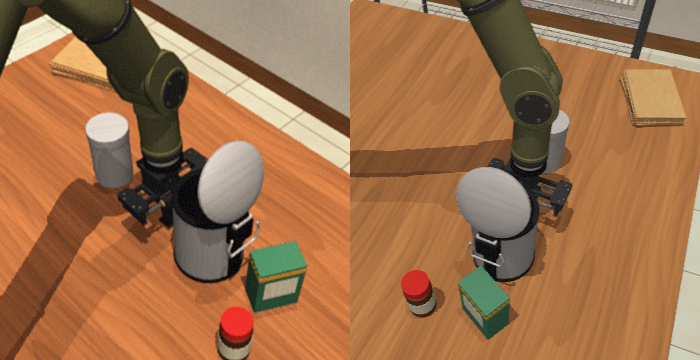

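The lid stands wide open in both crops: (232,185) in the side view and (495,205) in the scene view. The bin, carton and jar are unmoved. I'll press slightly further to reach the stop, watching the force.

Emit:
carry_out:
  rows:
    - [[0,0,0.05],[0,0,0],1]
    - [[0.03,0,0.1],[0,0,0],1]
    - [[0.03,0,0.15],[0,0,0],1]
    - [[0.03,0,0.15],[0,0,0],1]

```text
clock: 5.55
tool_pos: [0.6158, 0.1175, 0.0152]
eef_rot: [0.725, 0.687, -0.031, 0.031]
contact_force: [-3.0, 2.0, 9.4]
opening: 0.003
finger_force: 4.8
```

The force rose to 9.4 N with almost no travel, so this is the stop. I'll ease off a little and hold.

Emit:
carry_out:
  rows:
    - [[0,0,-0.05],[0,0,0],1]
    - [[0,0,-0.05],[0,0,0],1]
    - [[0,0,-0.05],[0,0,0],1]
    - [[0,0,-0.05],[0,0,0],1]
    - [[0,0,-0.05],[0,0,0],1]
    - [[0,0,-0.05],[0,0,0],1]
    - [[0,0,-0.05],[0,0,0],1]
    - [[0,0,-0.05],[0,0,0],1]
    - [[0,0,-0.05],[0,0,0],1]
    - [[0,0,-0.05],[0,0,0],1]
    - [[0,0,-0.05],[0,0,0],1]
    - [[0,0,-0.05],[0,0,0],1]

```text
clock: 6.75
tool_pos: [0.6158, 0.1175, 0.0153]
eef_rot: [0.725, 0.687, -0.031, 0.031]
contact_force: [-1.8, 1.6, 7.4]
opening: 0.006
finger_force: 3.4
```

Emit:
carry_out:
  rows:
    - [[0,0,0],[0,0,0],1]
    - [[0,0,0],[0,0,0],1]
    - [[0,0,0],[0,0,0],1]
    - [[0,0,0],[0,0,0],1]
    - [[0,0,0],[0,0,0],1]
    - [[0,0,0],[0,0,0],1]
    - [[0,0,0],[0,0,0],1]
    - [[0,0,0],[0,0,0],1]
    - [[0,0,0],[0,0,0],1]
    - [[0,0,0],[0,0,0],1]
    - [[0,0,0],[0,0,0],1]
    - [[0,0,0],[0,0,0],1]

```text
clock: 7.95
tool_pos: [0.6158, 0.1175, 0.0153]
eef_rot: [0.725, 0.687, -0.031, 0.031]
contact_force: [-1.0, 1.4, 6.0]
opening: 0.003
finger_force: 3.4
```

Emit:
carry_out:
  rows:
    - [[0,0,0],[0,0,0],1]
    - [[0,0,0],[0,0,0],1]
    - [[0,0,0],[0,0,0],1]
    - [[0,0,0],[0,0,0],1]
    - [[0,0,0],[0,0,0],1]
    - [[0,0,0],[0,0,0],1]
    - [[0,0,0],[0,0,0],1]
    - [[0,0,0],[0,0,0],1]
    - [[0,0,0],[0,0,0],1]
    - [[0,0,0],[0,0,0],1]
    - [[0,0,0],[0,0,0],1]
    - [[0,0,0],[0,0,0],1]

```text
clock: 9.15
tool_pos: [0.6158, 0.1175, 0.0153]
eef_rot: [0.725, 0.687, -0.031, 0.031]
contact_force: [-0.8, 1.9, 6.8]
opening: 0.005
finger_force: 3.4
```

```bash
python3 -c "
from h import *
F=[]
for i in range(4):
    d=r.snapshot('side'); s=r.get_state(); F.append(s['contact_force'].round(1))
print(s['clock'],s['tool_pos'],s['opening'],F,s['finger_force'])
go(s['tool_pos']+[0,0,.024],down(5,-3));go(s['tool_pos']+[0,0,.06],down(5,-3))"
```

```text
9.35 [0.61577306 0.117514   0.01534107] 0.0063007577581067195 [array([-1.1,  1.3,  6.6]), array([-0.5,  2.3,  6.1]), array([-1.2,  0.9,  7. ]), array([-1.3,  1.6,  6.4])] 3.426942664082162
shift cm [-0.21  0.01 -2.39] turn deg [ 0.13  0.04 -0.09]
shift cm [-0.53  0.01 -5.98] turn deg [ 0.13  0.04 -0.09]
```

Held on the stop for over 3.5 s with about 6 N. Now a slow rise of 1 mm per row, so the lid closes at about 0.5 rad/s.

Emit:
carry_out:
  rows:
    - [[0,0,-0.1],[0,0,0],1]
    - [[0,0,-0.2],[0,0,0],1]
    - [[0,0,-0.3],[0,0,0],1]
    - [[0,0,-0.4],[0,0,0],1]
    - [[-0.05,0,-0.5],[0,0,0],1]
    - [[-0.05,0,-0.6],[0,0,0],1]
    - [[-0.05,0,-0.7],[0,0,0],1]
    - [[-0.05,0,-0.8],[0,0,0],1]
    - [[-0.05,0,-0.9],[0,0,0],1]
    - [[-0.1,0,-1.0],[0,0,0],1]
    - [[-0.1,0,-1.1],[0,0,0],1]
    - [[-0.1,0,-1.2],[0,0,0],1]

```text
clock: 10.55
tool_pos: [0.6157, 0.1183, 0.027]
eef_rot: [0.725, 0.687, -0.031, 0.031]
contact_force: [-0.2, -1.9, 2.8]
opening: 0.004
finger_force: 1.4
```

Emit:
carry_out:
  rows:
    - [[0,0,-0.1],[0,0,0],1]
    - [[0,0,-0.2],[0,0,0],1]
    - [[0,0,-0.3],[0,0,0],1]
    - [[0,0,-0.4],[0,0,0],1]
    - [[-0.05,0,-0.5],[0,0,0],1]
    - [[-0.05,0,-0.6],[0,0,0],1]
    - [[-0.05,0,-0.7],[0,0,0],1]
    - [[-0.05,0,-0.8],[0,0,0],1]
    - [[-0.05,0,-0.9],[0,0,0],1]
    - [[-0.1,0,-1.0],[0,0,0],1]
    - [[-0.1,0,-1.1],[0,0,0],1]
    - [[-0.1,0,-1.2],[0,0,0],1]

```text
clock: 11.75
tool_pos: [0.6157, 0.118, 0.039]
eef_rot: [0.725, 0.687, -0.031, 0.031]
contact_force: [0.2, -3.0, 3.9]
opening: 0.005
finger_force: 2.0
```

Emit:
carry_out:
  rows:
    - [[0,0,-0.1],[0,0,0],1]
    - [[0,0,-0.2],[0,0,0],1]
    - [[0,0,-0.3],[0,0,0],1]
    - [[0,0,-0.4],[0,0,0],1]
    - [[-0.05,0,-0.5],[0,0,0],1]
    - [[-0.05,0,-0.7],[0,0,0],1]
    - [[-0.1,0,-1.0],[0,0,0],1]
    - [[-0.2,0,-2.0],[0,0,0],1]
    - [[-0.3,0,-4.0],[0,0,0],1]
    - [[-0.5,0,-6.0],[0,0,0],1]
    - [[-0.5,0,-6.0],[0,0,0],1]
    - [[-0.5,0,-6.0],[0,0,0],1]

```text
clock: 12.95
tool_pos: [0.6157, 0.1189, 0.0995]
eef_rot: [0.725, 0.687, -0.03, 0.031]
contact_force: [-0.0, -0.5, -0.5]
opening: 0.007
finger_force: 0.0
```

Emit:
carry_out:
  rows:
    - [[0.6,0,-5],[0,0,0],1]
    - [[1.3,0,-10],[0,0,0],1]
    - [[1.7,0,-15],[0,0,0],1]
    - [[1.7,0,-18],[0,0,0],1]
    - [[1.7,0,-18],[0,0,0],1]
    - [[1.7,0,-18],[0,0,0],1]

```text
clock: 13.55
tool_pos: [0.6164, 0.1513, 0.2762]
eef_rot: [0.725, 0.687, -0.031, 0.03]
contact_force: [-0.5, -0.3, -1.3]
opening: 0.011
finger_force: 0.0
```

```bash
python3 -c "
from h import *
d=r.snapshot('side');c=r.snapshot('scene')
cv2.imwrite('pics/s5.png',np.hstack([d['image'][40:400,130:480],c['image'][40:400,180:530]])[:,:,::-1])
s=r.get_state();print(s['clock'],s['tool_pos'],s['contact_force'])"
```

```text
13.65 [0.61553783 0.15079804 0.27464676] [-0.02219203 -0.7593004   0.73310749]
```

View pics/s5.png

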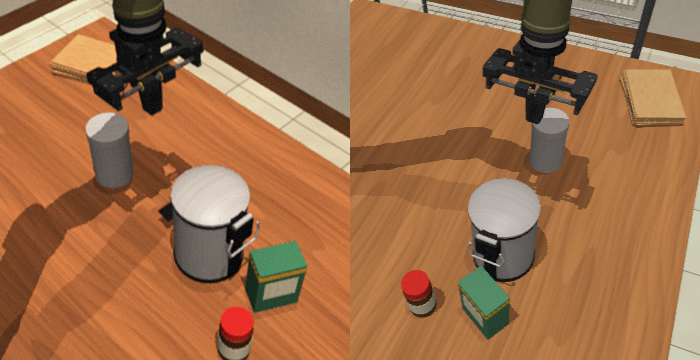

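The lid is shut at (210,195) in the side crop, and the bin, caddy, jar and carton are where they were. The hand is clear, so I'm handing in.

```bash
python3 -c "
from plant import r
print(r.finish_job())"
```

```text
the job is handed in; nothing more can be done
None
```

The job is handed in: the pedal was held on its stop with the lid wide open for over 3.5 s, then eased up slowly until the lid was shut, and the hand was taken away with the bin, caddy, jar and carton showing no visible shift in the final pictures; no verdict came back.

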